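Shut the gauge line in the bench gas valve box

TASK

Slide the cover of the gas valve box all the way to the end of its track that lies away from the valve with the round pressure gauge on its pipe, so that this valve's bay is open; then push the valve's upright handle over, away from the robot, until it lies level against its stop (shut). This is pushing work with the fingertips: do not lift or tip the cover, leave the other valve's handle standing, and leave the loose things around the box where they are. Finish with the robot clear of everything.

Things in the scene. Friction and masses are not known exactly. Their poses are not given: they have to be found in the camera images.
- valve_box: Fixed grey box 156 (x) x 360 (y) mm. Origin: underside centre, on the bench; +x away from robot, y its length. Deck top at 84 mm (4 thick) with a window x +-62, y +-80 mm over two valve bays (no wall between); inner floor at 6 mm. Rails 8 mm wide on the long edges and 8 mm end stops rise to 91 mm: the cover slides between them along y. All heights here are above the bench.
- cover: Loose aluminium plate 136 (x) x 172 (y) x 4 mm, 0.25-0.5 kg, on the deck. Origin: underside centre; axes as the box's. Mid-plate ridge to push: 60 (x) x 12 (y) mm, top at 106 mm. Starts within 12 mm of the box's middle; slides 86 mm from the middle to either end stop (friction, 1-4 N; 2 mm side play). At one end it bares the other half of the window and still hides the other valve.
- gauge_valve: Valve to shut: brass, fixed in the box at x = 0, y = +42 or -42 mm of the box's frame, under the cover at first. Origin 6 mm above the bench; axes as the box's. Its 14 mm steel pipe leaves through the back (+x) wall and carries a round face-up pressure gauge, 62 mm across, centred 112 mm in +x from the origin, top at 83 mm, always in view.
- gauge_handle (a joint): Gauge valve's handle, rad: 0 = upright (open), 1.57 = level, pointing to the box's +x (shut, at its stop). Starts at 0 to 0.2. Hinge line along the box's y, at x = -15 mm from the valve's origin, 40 mm above the bench. Stays where it is left (friction 0.08 N m: 2 to 5 N of push).
- gauge_handle_tip (a point): Point near the end of the gauge valve's steel handle, 36 mm from the hinge. Handle 7 mm thick, 14 mm wide (y), with a 9 mm round crossbar 18 mm wide at its end; 38 mm from hinge to end. End at 78 mm above the bench when upright (under the cover); upper side at about 44 mm when shut.
- plain_valve: The other valve, the same but its pipe ends behind the box in a small plain cap (22 mm) without gauge; in the other half of the box. Origin as for the gauge valve. Its handle must stay standing.
- plain_handle (a joint): Handle of the other valve, in rad: 0 = upright (open), 1.57 = level. Starts at 0 to 0.2 and must stay standing.
- coupling: Loose brass pipe coupling, 34 mm wide, 32 mm high, standing behind the box between the two pipes. Origin: centre of underside.
- vial: Loose amber vial with black cap, 28 mm wide, 60 mm high, before the box. Origin: centre of underside.
- wrench: Loose wrench, about 150 mm long, lying before the box.
- steel_cup: Loose open steel cup, 66 mm wide, 75 mm high, off the box's left (+y) end. Origin: centre of underside.
- beaker: Loose glass beaker, 68 mm wide, 85 mm high, off the box's right (-y) end. Origin: centre of underside.
- bottle: Loose white bottle, 56 mm wide, 130 mm high, before the box near its right (-y) corner. Origin: centre of underside.
- screwdriver: Loose screwdriver, 170 mm long, lying beyond the beaker, off the box's right (-y) end.

How it is judged:
On the way, in this order (a step that is already met when the one before it is completed fails the run):
1. the cover is slid to the end away from the gauge valve, whose handle still stands (horizontal distance between cover and gauge_valve above 0.114 m and value of joint gauge_handle below 0.6 rad), for 0.1 s.
2. the gauge valve's handle is pushed level (value of joint gauge_handle above 1.42 rad), for 0.1 s.
At the end, for the whole second after the job is handed in: Cover flat, at rest, within about 14 mm of the end stop away from the gauge valve (over 114 mm from that valve's origin, from above); gauge valve's handle past 1.42 rad (level within 9 degrees); other handle below 0.35 rad; every loose thing within 30 mm of its start (horizontal distance between cover and gauge_valve above 0.114 m and value of joint gauge_handle above 1.42 rad and value of joint plain_handle below 0.35 rad and height (world z) of cover between 0.08 and 0.088 m and angle between cover's own z axis and vertical below 0.05 rad and linear speed of cover below 0.02 m/s and distance of each of coupling, vial, wrench, steel_cup, beaker, bottle, screwdriver from where it was at the start of the episode below 0.03 m); the robot touches nothing.
It fails at once if the cover is lifted or tipped (height (world z) of cover above 0.096 m or angle between cover's own z axis and vertical above 0.15 rad).
It fails at once if the other valve's handle is pushed over (value of joint plain_handle above 0.5 rad).
It fails at once if a loose thing is moved, lifted or knocked over (distance of any of coupling, vial, wrench, steel_cup, beaker, bottle, screwdriver from where it was at the start of the episode above 0.03 m or angle between any of coupling, vial, steel_cup, beaker, bottle's own z axis and vertical above 0.5 rad).
It also fails if it takes over 38 s, if anything falls off the work surface, if the arm or the gripper's body presses on something with over 40 N, if the wrist force passes 120 N, or if a joint passes its speed limit or range.

ROBOT

A 6-joint arm with a two-finger parallel gripper is mounted at the origin on the work surface. World frame = base frame: x ahead of the robot, y to its left, z up, the work surface at z = 0. Lengths are in m, angles in rad, forces in N, time in s.
With the tool pointing down it reaches from about 0.275 to 0.75 m from the base axis. Payload 10.2 kg.
Tool frame: the origin (TCP) lies on the centre line of the jaws, within the pads' length; the fingertips stand arm.tip_extent ahead of it and the grasp point (between the pads) lies 2 mm behind it (arm.tip_extent is the distance from the TCP to the fingertips, in m); z points along the fingers, y is the line along which they close (so a half turn about z gives the same grasp; the last joint's range is limited). The gripper opens to 88 mm and grips with 3 to 60 N. Pads are 18 mm wide; open, the fingers measure 123 mm over their backs; the gripper's body (75 mm by 187 mm) begins 45 mm behind the grasp point.
Start: joints at [-1.527, 0.313, 1.498, -0, 1.331, -0.223], TCP at [0.138, -0.506, 0.22] pointing down, gripper open.
Joint ranges: [-2.94, 2.94], [-0.97, 2.17], [0.19, 2.56], [-1.23, 4.37], [0.02, 3.11], [-2.88, 2.88]. Speed limits (rad/s): [2.39, 2.39, 3.01, 3.14, 3.14, 3.14].

INTERFACE

Orientations are given as a rotation vector (axis times angle).
In Python, from station import sensors, get_image, finish_job, finder, arm gives the robot as it stands. The module is installed in compiled form; this text tells all that it offers.
- The arm moves only by the shell command python3 -m crank 'ROWS'. ROWS is JSON, a list of rows, each an object of numbers: "gripper": the closure, from -1 (fully open) to 1 (shut); "dx", "dy", "dz": the shift along the tool's x, y, z in units of 0.5 m (1.0 is 0.5 m); "yaw": the turn about the tool's z in units of pi/2 rad (1.0 is pi/2 rad). A call has 1 to 8 rows; each row is the pose to reach, as a shift and turn from the pose commanded when the call began, along the tool's axes at that moment; what a row does not reach only later rows make up. A row lasts 1/12 s, in which the tool goes at most 41.7 mm and 7.16 degrees, less where a joint would pass 70% of its speed; a pose out of reach is approached as far as the arm can. A call with a number of a shift or a turn outside -1 to 1 is refused whole. A call with a gripper value outside its range is refused whole. The fingers move at their own pace and stop on an object; the grip force is fixed at half the most. Time passes only in rows, so rows that repeat a pose let the fingers close. It gives the time, the measured TCP pose, the force, the opening and the grip force at its end, in the units of the state.
- sensors.sense(): the state, without advancing time (a new reading comes with each control period).
- get_image(name): name is "scene" or "top"; returns a dict with "image" (400x640x3 uint8, blue, green, red), "intrinsics" (3x3 intrinsics, pixels), "pose" (4x4, takes a point from camera to world coordinates). Camera axes: x right, y down, z forward; pixel columns grow to the right and rows downward; lengths in m; the calibration is good to about 2 mm. A picture is of the moment at which its call begins. There is no depth.
- finish_job(): hands the job in; it is judged then, once.
Trained networks look in a picture, given as the dict that the camera call returned (one of the last four; its "shot" number tells which), for a name from the list of things; names that differ only in an ending like _2 or _b are one class to them, and where a whole thing is asked for, a point or a joint stands for the part that bears it (a point fixed in the world has none). Each returns a list of dicts, best first, with "confidence" (0 to 1); they miss things now and then, are a little off and sometimes report something else, mostly with a low value. They report only what shows in the picture. A call takes as long as a camera call.
- finder.recognise(name, picture): "uv" ([column, row] in pixels, amid what is visible of it).
- finder.trace(name, picture): "pixels" (400x640 bool, what is visible of it) and "uv" ([column, row] in pixels, amid what is visible of it).
The state is a dict: "t": time; "joint_positions": joint angles; "dq": joint speeds; "effort": joint torques, N m; "eef_pos": TCP position; "tcp_rot": TCP orientation; "ft_force": force on the tool from outside, world axes, zero at the start; "torque": the same for the moment, N m; "opening": opening from 0.0 (shut) to 1.0 (fully open); "gripper_force": force on a finger pad.
Only numpy, scipy, OpenCV 4.12 (cv2) and the standard library are available. Lean on these libraries where they do the work, as an engineer would, in place of code of your own. Each camera call takes 0.05 s, during which the arm holds its last target. There are 200 camera calls.

## Working session

There is one attempt and no reset: what is moved stays moved. The work goes in short steps, Python scripts to look and compute and a shell command to move; the robot and the scene stay as the last step left them, time stands still between calls to the robot, and variables do not carry over. Pictures are saved under pics/ and viewed, at most 10 in all, crops included, and the job is handed in when it is done.

```bash
mkdir -p pics
cat > h.py <<'E'
import numpy as np, cv2
from station import sensors, get_image, finish_job, finder, arm
def ray(p,uv):
    K=np.array(p["intrinsics"]);T=np.array(p["pose"])
    d=T[:3,:3]@np.linalg.solve(K,[uv[0],uv[1],1.]);return T[:3,3],d
def atz(p,uv,z):
    o,d=ray(p,uv);return o+d*(z-o[2])/d[2]
def tri(ps,uvs):
    A=np.zeros((3,3));b=np.zeros(3)
    for p,u in zip(ps,uvs):
        o,d=ray(p,u);d=d/np.linalg.norm(d);M=np.eye(3)-np.outer(d,d);A+=M;b+=M@o
    return np.linalg.solve(A,b)
E
python3 - <<'E'
from h import *
np.set_printoptions(precision=4,suppress=True)
s=sensors.sense();print(s,arm.tip_extent)
ps=[get_image(n) for n in("scene","top")]
for n,p in zip(("scene","top"),ps):
    cv2.imwrite(f"pics/{n}0.png",p["image"]);print(n,np.array(p["pose"]),np.array(p["intrinsics"])[0])
for k in ["valve_box","cover","gauge_valve","plain_valve","coupling","vial","bottle","beaker","steel_cup","wrench"]:
    for n,p in zip(("scene","top"),ps):
        r=finder.recognise(k,p)[:2];print(k,n,[(np.round(q["uv"],1),round(q["confidence"],2),atz(p,q["uv"],.085)[:2]) for q in r])
E
```

```text
{'t': 0.0, 'joint_positions': array([-1.5274,  0.3134,  1.4984, -0.    ,  1.331 , -0.2234]), 'dq': array([-0.0011,  0.0009,  0.0019, -0.0008,  0.0015,  0.0003]), 'effort': array([  0.0004, -40.2204, -25.2271,   0.0695,   0.0352,  -0.0001]), 'eef_pos': array([ 0.1384, -0.5062,  0.2193]), 'tcp_rot': array([-3.1125, -0.4177, -0.0002]), 'ft_force': array([ 0.0362, -0.1131,  0.2028]), 'torque': array([-0.0596,  0.0466,  0.0329]), 'gripper_force': 0.0, 'opening': 0.9996407947557586} 0.017
scene [[-0.4045  0.6834 -0.6077  1.0799]
 [ 0.9144  0.3132 -0.2564  0.2306]
 [ 0.0151 -0.6594 -0.7516  0.7814]
 [ 0.      0.      0.      1.    ]] [385.0612   0.     315.7469]
top [[-0.0265 -0.988   0.1524  0.3827]
 [-0.9992  0.031   0.0267 -0.0077]
 [-0.0311 -0.1515 -0.988   0.975 ]
 [ 0.      0.      0.      1.    ]] [377.1104   0.     317.8562]
valve_box scene [(array([305.4, 233.7]), 0.84, array([0.6183, 0.0127]))]
valve_box top []
cover scene []
cover top [(array([343.5, 187. ]), 0.63, array([ 0.559 , -0.0463]))]
gauge_valve scene [(array([260. , 240.8]), 0.88, array([ 0.6771, -0.0699])), (array([364
[... 593 characters left out ...]
]))]
vial top [(array([289. , 244.6]), 0.66, array([0.425 , 0.0869]))]
bottle scene [(array([242.8, 154.9]), 0.96, array([ 0.4519, -0.2486]))]
bottle top [(array([433.4, 233.7]), 0.86, array([ 0.4409, -0.2519]))]
beaker scene [(array([216.1, 175.7]), 0.96, array([ 0.5475, -0.2694])), (array([297.7, 207.3]), 0.51, array([ 0.556 , -0.0363]))]
beaker top [(array([441.6, 196.2]), 0.84, array([ 0.5291, -0.2776]))]
steel_cup scene [(array([391.5, 252.5]), 0.93, array([0.5868, 0.2026]))]
steel_cup top [(array([241.2, 185. ]), 0.95, array([0.572 , 0.2009])), (array([464.3, 206.2]), 0.67, array([ 0.5036, -0.3288]))]
wrench scene []
wrench top [(array([365.9, 236.4]), 0.85, array([ 0.4391, -0.0944]))]
```

View pics/scene0.png

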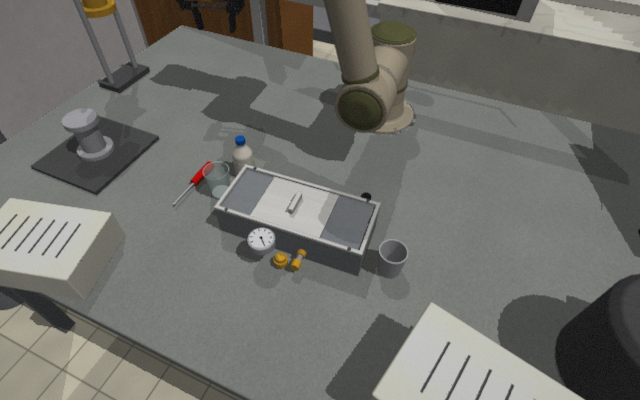

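View pics/top0.png

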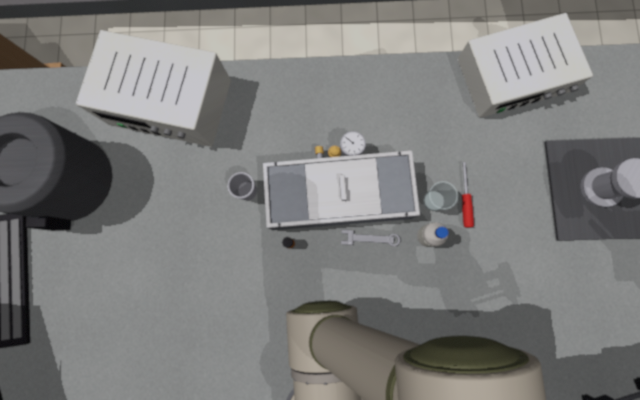

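The top view shows the box with outer corners at about (263,163), (412,152), (419,216) and (268,228). The ridge is at (344,187). The gauge is at (352,143), on the right (-y) side, so the cover goes to +y.

Run:
```python
from h import *
np.set_printoptions(precision=4,suppress=True)
t=get_image("top");s=get_image("scene")
a=cv2.resize(t["image"][130:240,220:430],None,fx=3.8,fy=3.8,interpolation=cv2.INTER_CUBIC);cv2.imwrite("pics/c1.png",a)
C=[(263,163),(412,152),(419,216),(268,228)]
W=np.array([atz(t,c,.091)[:2] for c in C]);print(W,W.mean(0),[np.linalg.norm(W[i]-W[i-1]) for i in range(4)])
G=tri([t,s],[(352.5,143),(261,238)]);print("gauge",G)
print("ridge",tri([t,s],[(344,187),(295,203)]),atz(t,(344,187),.106))
for n,p in(("top",t),("scene",s)):
  for k in("cover","gauge_valve","valve_box"):
    for r in finder.trace(k,p)[:1]:
      print(n,k,r["confidence"],cv2.minAreaRect(np.argwhere(r["pixels"])[:,::-1].astype(np.float32)))
```

```text
[[ 0.6234  0.1465]
 [ 0.6381 -0.2135]
 [ 0.4829 -0.2199]
 [ 0.4651  0.1354]] [ 0.5524 -0.0379] [np.float64(0.15865074279869706), np.float64(0.3603517166556147), np.float64(0.1553224830311203), np.float64(0.3556705168900357)]
gauge [ 0.6683 -0.0724  0.0829]
ridge [ 0.5559 -0.0452  0.0966] [ 0.5548 -0.0465  0.106 ]
top cover 0.97 ((342.2217712402344, 187.9811248779297), (56.688690185546875, 72.22825622558594), 85.13549041748047)
top gauge_valve 0.71 ((352.0, 143.0), (24.0, 24.0), 90.0)
top valve_box 0.6 ((339.828369140625, 190.00588989257812), (69.94576263427734, 154.71067810058594), 85.31410217285156)
scene cover 0.75 ((294.04998779296875, 204.8500213623047), (77.15957641601562, 47.11793899536133), 18.434946060180664)
scene gauge_valve 0.61 ((260.5, 240.5), (27.0, 27.0), 90.0)
scene valve_box 0.89 ((294.9951477050781, 215.01480102539062), (159.5450897216797, 76.48568725585938), 18.1527042388916)
```

View pics/c1.png

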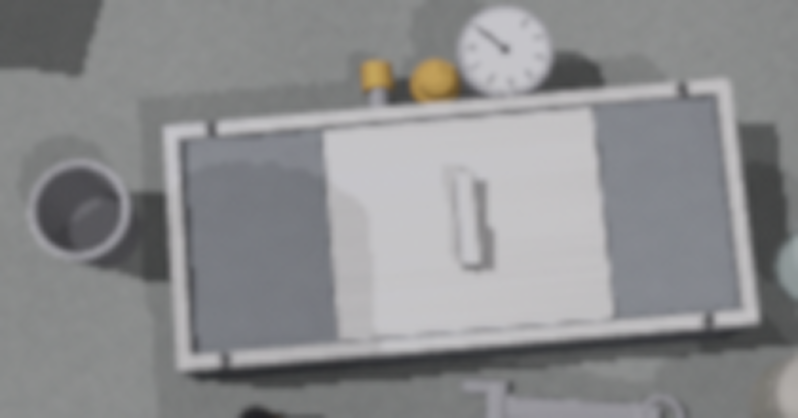

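Box centre is about (0.5535, -0.037) with a yaw of about 0.05. The ridge is at (0.555, -0.0465), and the gauge check agrees. Next I close the gripper, align it, and go to the -y side of the ridge.

```bash
python3 -m crank '[{"gripper":1,"dx":0.6,"dy":-0.35,"yaw":0.138},{"gripper":1,"dx":0.6,"dy":-0.35,"yaw":0.138},{"gripper":1,"dx":0.6,"dy":-0.35,"yaw":0.138},{"gripper":1,"dx":0.6,"dy":-0.35,"yaw":0.138},{"gripper":1,"dx":0.6,"dy":-0.35,"yaw":0.138},{"gripper":1,"dx":0.6,"dy":-0.35,"yaw":0.138},{"gripper":1,"dx":0.6,"dy":-0.35,"yaw":0.138},{"gripper":1,"dx":0.6,"dy":-0.35,"yaw":0.138}]'
cat >> h.py <<'E'
from scipy.spatial.transform import Rotation as Ro
BC=np.array([.5535,-.037]);BY=.05
def toolto(x,y,z):
    "world TCP target -> crank units"
    s=sensors.sense();R=Ro.from_rotvec(s["tcp_rot"]).as_matrix()
    yaw=np.arctan2(R[1,0],R[0,0])
    return np.round(R.T@(np.array([x,y,z])-s["eef_pos"])/.5,3),"tool yaw",round(yaw,3),"tcp",s["eef_pos"].round(4),"F",s["ft_force"].round(1)
def box(bx,by,tip):
    c,q=np.cos(BY),np.sin(BY);return (BC[0]+c*bx-q*by,BC[1]+q*bx+c*by,tip+arm.tip_extent)
E
python3 -c "
from h import *
print(toolto(*box(0,-46,.2)) if 0 else toolto(.557,-.0825,.18))"
```

```text
(array([ 1.031, -0.597,  0.08 ]), 'tool yaw', np.float64(0.267), 'tcp', array([ 0.1384, -0.5064,  0.2198]), 'F', array([ 0.2, -0.1,  0.7]))invalid input at $[0]: expected keys gripper, dx, dy, dz, yaw
```

All keys are needed in every row.

```bash
python3 -m crank '[{"gripper":1,"dx":0.6,"dy":-0.35,"dz":0,"yaw":0.138},{"gripper":1,"dx":0.6,"dy":-0.35,"dz":0,"yaw":0.138},{"gripper":1,"dx":0.6,"dy":-0.35,"dz":0,"yaw":0.138},{"gripper":1,"dx":0.6,"dy":-0.35,"dz":0,"yaw":0.138},{"gripper":1,"dx":0.6,"dy":-0.35,"dz":0,"yaw":0.138},{"gripper":1,"dx":0.6,"dy":-0.35,"dz":0,"yaw":0.138},{"gripper":1,"dx":0.6,"dy":-0.35,"dz":0,"yaw":0.138},{"gripper":1,"dx":0.6,"dy":-0.35,"dz":0,"yaw":0.138}]'
python3 -c "
from h import *
print(toolto(.557,-.0825,.18))"
```

```text
t: 2.17
eef_pos: [0.3723, -0.2674, 0.2201]
tcp_rot: [3.14, 0.078, 0.001]
ft_force: [0.7, -1.0, 1.1]
opening: 0.421
gripper_force: 0.0
(array([ 0.387, -0.351,  0.08 ]), 'tool yaw', np.float64(0.05), 'tcp', array([ 0.3723, -0.2674,  0.2201]), 'F', array([ 0.7, -1. ,  1.1]))
```

```bash
python3 -m crank '[{"gripper":1,"dx":0.387,"dy":-0.351,"dz":0,"yaw":0},{"gripper":1,"dx":0.387,"dy":-0.351,"dz":0,"yaw":0},{"gripper":1,"dx":0.387,"dy":-0.351,"dz":0,"yaw":0},{"gripper":1,"dx":0.387,"dy":-0.351,"dz":0,"yaw":0},{"gripper":1,"dx":0.387,"dy":-0.351,"dz":0,"yaw":0},{"gripper":1,"dx":0.387,"dy":-0.351,"dz":0.08,"yaw":0},{"gripper":1,"dx":0.387,"dy":-0.351,"dz":0.12,"yaw":0},{"gripper":1,"dx":0.387,"dy":-0.351,"dz":0.12,"yaw":0}]'
python3 - <<'E'
from h import *
print(toolto(.557,-.0825,.110))
t=get_image("top");s=get_image("scene")
a=cv2.resize(t["image"][130:240,220:430],None,fx=3,fy=3);b=cv2.resize(s["image"][150:270,200:400],None,fx=3,fy=2.25)
b=cv2.resize(b,(a.shape[1],270));cv2.imwrite("pics/c2.png",np.vstack([a,b]))
E
```

```text
t: 2.83
eef_pos: [0.5549, -0.0805, 0.1537]
tcp_rot: [-3.136, -0.084, 0.013]
ft_force: [-0.3, -0.5, -1.4]
opening: 0.005
gripper_force: 0.0
(array([0.005, 0.005, 0.087]), 'tool yaw', np.float64(0.054), 'tcp', array([ 0.5549, -0.0805,  0.1537]), 'F', array([-0.3, -0.5, -1.4]))
```

View pics/c2.png

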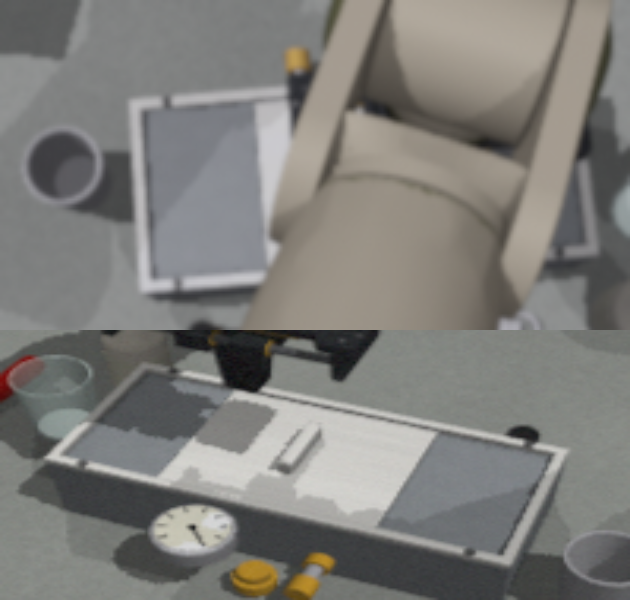

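The gripper is above the cover on the -y side of the ridge. Next I descend and push +y.

```bash
python3 -m crank '[{"gripper":1,"dx":0.004,"dy":0.003,"dz":0.05,"yaw":0},{"gripper":1,"dx":0.004,"dy":0.003,"dz":0.087,"yaw":0},{"gripper":1,"dx":0.004,"dy":0,"dz":0.087,"yaw":0},{"gripper":1,"dx":0.004,"dy":-0.02,"dz":0.087,"yaw":0},{"gripper":1,"dx":0.004,"dy":-0.04,"dz":0.087,"yaw":0},{"gripper":1,"dx":0.004,"dy":-0.06,"dz":0.087,"yaw":0},{"gripper":1,"dx":0.004,"dy":-0.08,"dz":0.087,"yaw":0},{"gripper":1,"dx":0.004,"dy":-0.1,"dz":0.087,"yaw":0}]'
python3 -c "
from h import *
print(toolto(*box(0,.0625,.094)))"
```

```text
t: 3.6
eef_pos: [0.5554, -0.0329, 0.1173]
tcp_rot: [3.14, 0.079, 0.002]
ft_force: [0.2, -0.6, -0.1]
opening: 0.001
gripper_force: 0.0
(array([-0.004, -0.117,  0.012]), 'tool yaw', np.float64(0.051), 'tcp', array([ 0.5554, -0.0329,  0.1173]), 'F', array([ 0.2, -0.6, -0.1]))
```

```bash
python3 -m crank '[{"gripper":1,"dx":0,"dy":-0.01,"dz":0.01,"yaw":0},{"gripper":1,"dx":0,"dy":-0.03,"dz":0.01,"yaw":0},{"gripper":1,"dx":0,"dy":-0.05,"dz":0.01,"yaw":0},{"gripper":1,"dx":-0.002,"dy":-0.07,"dz":0.01,"yaw":0},{"gripper":1,"dx":-0.002,"dy":-0.085,"dz":0.01,"yaw":0},{"gripper":1,"dx":-0.002,"dy":-0.1,"dz":0.01,"yaw":0},{"gripper":1,"dx":-0.002,"dy":-0.11,"dz":0.01,"yaw":0},{"gripper":1,"dx":-0.002,"dy":-0.11,"dz":0.01,"yaw":0}]'
python3 - <<'E'
from h import *
print(toolto(*box(0,.0625,.094)))
s=get_image("scene");cv2.imwrite("pics/c3.png",cv2.resize(s["image"][130:280,180:420],None,fx=3,fy=3))
E
```

```text
t: 4.27
eef_pos: [0.5514, 0.0216, 0.1113]
tcp_rot: [-3.14, -0.08, -0.0]
ft_force: [-0.2, -0.2, -0.1]
opening: 0.005
gripper_force: 0.0
(array([-0.002, -0.008,  0.001]), 'tool yaw', np.float64(0.051), 'tcp', array([0.5514, 0.0216, 0.1113]), 'F', array([-0.2, -0.2, -0.1]))
```

View pics/c3.png

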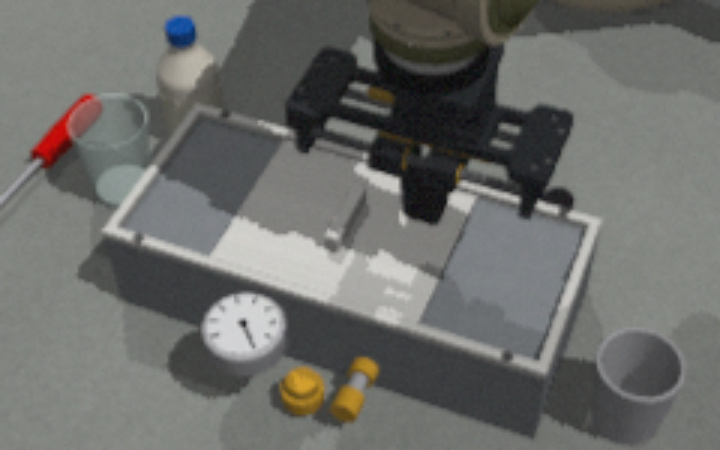

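The cover did not move; the fingertip passed over the ridge, which is still at about (295,202) in the full scene image. I'll check where the tip really is.

Run:
```python
from h import *
s=get_image("scene");im=cv2.resize(s["image"][150:250,240:400],None,fx=5,fy=5,interpolation=cv2.INTER_CUBIC)
K=np.array(s["intrinsics"]);Ti=np.linalg.inv(s["pose"])
def pr(P):
    q=K@(Ti[:3,:3]@np.array(P)+Ti[:3,3]);return q[:2]/q[2]
e=sensors.sense()["eef_pos"]
ax=np.array([np.cos(.05),np.sin(.05),0]);ay=np.array([-ax[1],ax[0],0])
for dz,col in((0,(0,0,255)),(-.017,(0,255,0))):
    for a,b in((-9,-17.5),(9,-17.5),(9,17.5),(-9,17.5),(0,0)):
        u=(pr(e+ax*a/1e3+ay*b/1e3+[0,0,dz])-[240,150]+.5)*5
        cv2.circle(im,tuple(int(v) for v in u),3,col,-1)
# predicted ridge top & deck corners
for by in(-.0155,-.0035):
  for bx in(-.03,.03):
    for z in (.106,.088):
      x,y,_=box(bx,by,0);u=(pr([x,y,z])-[240,150]+.5)*5;cv2.circle(im,tuple(int(v) for v in u),3,(255,0,0),-1)
cv2.imwrite("pics/c4.png",im)
```

```text
(no output)
```

View pics/c4.png

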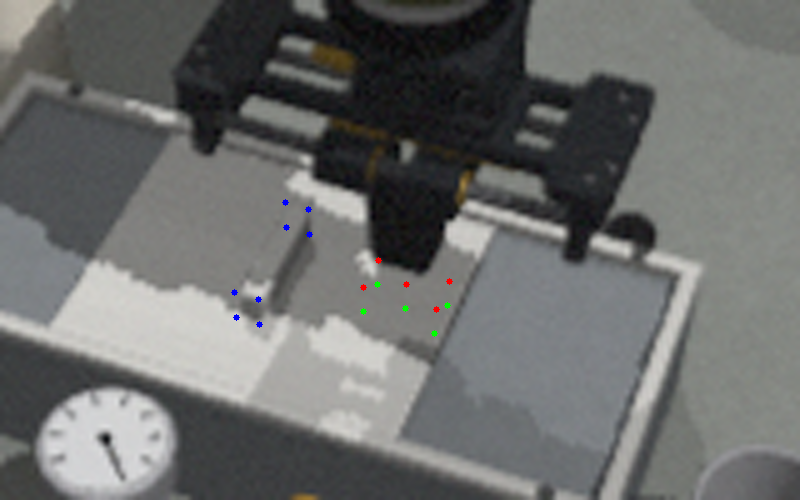

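The real tip appears about 9 px (25-30 mm) higher than the model says, so it cleared the ridge. I'll go back to the -y side and probe downward gently.

```bash
python3 -c "
from h import *
print([a for a in dir(arm) if a[0]!='_'],[(a,getattr(arm,a)) for a in dir(arm) if a[0]!='_' and not callable(getattr(arm,a))])"
python3 -m crank '[{"gripper":1,"dx":0,"dy":0,"dz":-0.06,"yaw":0},{"gripper":1,"dx":0,"dy":0.08,"dz":-0.06,"yaw":0},{"gripper":1,"dx":0,"dy":0.16,"dz":-0.06,"yaw":0},{"gripper":1,"dx":0.005,"dy":0.222,"dz":-0.06,"yaw":0},{"gripper":1,"dx":0.005,"dy":0.222,"dz":-0.06,"yaw":0},{"gripper":1,"dx":0.005,"dy":0.222,"dz":0,"yaw":0},{"gripper":1,"dx":0.005,"dy":0.222,"dz":0,"yaw":0}]'
python3 - <<'E'
from h import *
s=sensors.sense();print(s["eef_pos"],s["ft_force"])
s=get_image("scene");cv2.imwrite("pics/c5.png",cv2.resize(s["image"][150:250,240:400],None,fx=5,fy=5,interpolation=cv2.INTER_CUBIC))
E
```

```text
['Unreachable', 'tip_extent'] [('tip_extent', 0.017)]
t: 4.95
eef_pos: [0.5574, -0.0898, 0.1074]
tcp_rot: [-3.138, -0.076, 0.01]
ft_force: [-0.6, 1.1, -1.0]
opening: 0.003
gripper_force: 0.0
[ 0.55739409 -0.08984594  0.10740955] [-0.58256327  1.12432436 -0.97971761]
```

View pics/c5.png

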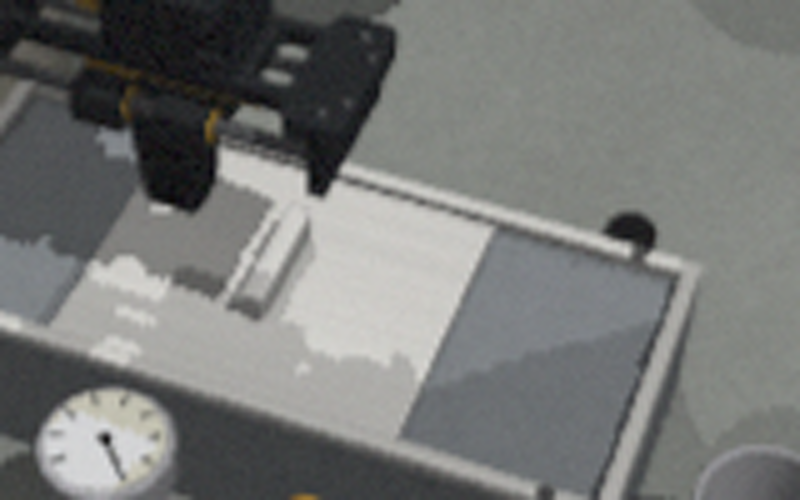

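```bash
python3 -m crank '[{"gripper":1,"dx":0,"dy":0,"dz":0.006,"yaw":0},{"gripper":1,"dx":0,"dy":0,"dz":0.012,"yaw":0},{"gripper":1,"dx":0,"dy":0,"dz":0.012,"yaw":0}]'
python3 -m crank '[{"gripper":1,"dx":0,"dy":0,"dz":0.006,"yaw":0},{"gripper":1,"dx":0,"dy":0,"dz":0.01,"yaw":0},{"gripper":1,"dx":0,"dy":0,"dz":0.01,"yaw":0}]'
```

```text
t: 5.25
eef_pos: [0.5597, -0.0897, 0.1057]
tcp_rot: [3.14, 0.079, 0.001]
ft_force: [0.6, -0.7, 0.5]
opening: 0.002
gripper_force: 0.0
t: 5.5
eef_pos: [0.5594, -0.0899, 0.1001]
tcp_rot: [-3.14, -0.079, 0.0]
ft_force: [0.6, -0.7, 0.2]
opening: 0.004
gripper_force: 0.0
```

```bash
python3 -m crank '[{"gripper":1,"dx":0,"dy":0,"dz":0.006,"yaw":0},{"gripper":1,"dx":0,"dy":0,"dz":0.01,"yaw":0},{"gripper":1,"dx":0,"dy":0,"dz":0.01,"yaw":0}]'
python3 -m crank '[{"gripper":1,"dx":0,"dy":0,"dz":0.006,"yaw":0},{"gripper":1,"dx":0,"dy":0,"dz":0.01,"yaw":0},{"gripper":1,"dx":0,"dy":0,"dz":0.01,"yaw":0}]'
python3 - <<'E'
from h import *
s=get_image("scene");cv2.imwrite("pics/c6.png",cv2.resize(s["image"][150:250,240:400],None,fx=5,fy=5,interpolation=cv2.INTER_CUBIC))
E
```

```text
t: 5.75
eef_pos: [0.5593, -0.0899, 0.0949]
tcp_rot: [-3.14, -0.079, 0.001]
ft_force: [-0.5, -0.3, 0.5]
opening: 0.006
gripper_force: 0.0
t: 6.0
eef_pos: [0.5593, -0.0899, 0.0898]
tcp_rot: [-3.14, -0.078, 0.001]
ft_force: [0.2, 0.1, -0.4]
opening: 0.006
gripper_force: 0.0
```

View pics/c6.png

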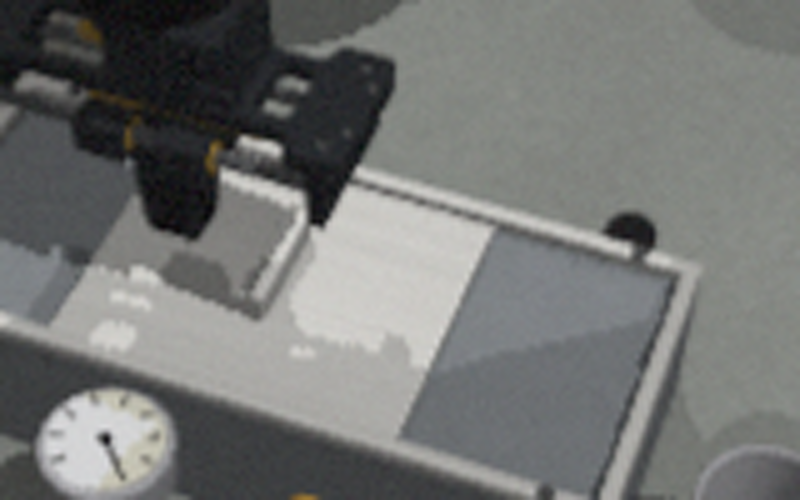

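Run:
```python
from h import *
s=get_image("scene")
for uv in ((240+150/5,150+222/5),(240+190/5,150+238/5),(240+215/5,150+212/5)):
    o,d=ray(s,uv)
    for x in(.568,.550):
        print(uv,x,(o+d*(x-o[0])/d[0]).round(4))
```

```text
(270.0, 194.4) 0.568 [ 0.568  -0.1016  0.1125]
(270.0, 194.4) 0.55 [ 0.55   -0.1133  0.089 ]
(278.0, 197.6) 0.568 [ 0.568  -0.0807  0.111 ]
(278.0, 197.6) 0.55 [ 0.55   -0.0916  0.0875]
(283.0, 192.4) 0.568 [ 0.568  -0.0663  0.1355]
(283.0, 192.4) 0.55 [ 0.55   -0.0768  0.1128]
```

By the image the tip is near z≈0.11 while the TCP reads 0.09. I'll keep probing down in small steps, watching the force.

```bash
for i in 1; do python3 -m crank '[{"gripper":1,"dx":0,"dy":0,"dz":0.006,"yaw":0},{"gripper":1,"dx":0,"dy":0,"dz":0.012,"yaw":0},{"gripper":1,"dx":0,"dy":0,"dz":0.012,"yaw":0}]'; done
python3 -m crank '[{"gripper":1,"dx":0,"dy":0,"dz":0.005,"yaw":0},{"gripper":1,"dx":0,"dy":0,"dz":0.01,"yaw":0},{"gripper":1,"dx":0,"dy":0,"dz":0.01,"yaw":0}]'
```

```text
t: 6.35
eef_pos: [0.5592, -0.0899, 0.0836]
tcp_rot: [-3.14, -0.078, 0.002]
ft_force: [0.0, -1.2, 0.0]
opening: 0.005
gripper_force: 0.0
t: 6.6
eef_pos: [0.5592, -0.0899, 0.0787]
tcp_rot: [-3.14, -0.078, 0.001]
ft_force: [0.9, -0.0, 0.3]
opening: 0.005
gripper_force: 0.0
```

```bash
python3 -m crank '[{"gripper":1,"dx":0,"dy":0,"dz":0.004,"yaw":0},{"gripper":1,"dx":0,"dy":0,"dz":0.008,"yaw":0},{"gripper":1,"dx":0,"dy":0,"dz":0.008,"yaw":0}]'
python3 - <<'E'
from h import *
t=get_image("top");s=get_image("scene")
a=cv2.resize(s["image"][150:250,220:380],None,fx=5,fy=5,interpolation=cv2.INTER_CUBIC)
cv2.imwrite("pics/c7.png",a)
E
```

```text
t: 6.85
eef_pos: [0.5593, -0.09, 0.0749]
tcp_rot: [-3.14, -0.079, 0.001]
ft_force: [-0.0, 0.5, 0.4]
opening: 0.009
gripper_force: 0.0
```

View pics/c7.png

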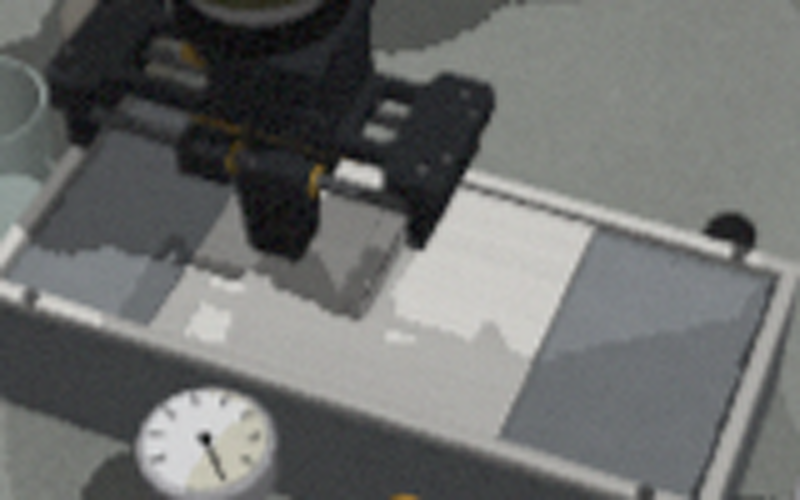

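The tip at about (278,202) full-frame is now close to its shadow, so z is about 0.097. I'll go 4 mm lower and then push toward the ridge.

```bash
python3 -m crank '[{"gripper":1,"dx":0,"dy":0,"dz":0.004,"yaw":0},{"gripper":1,"dx":0,"dy":0,"dz":0.008,"yaw":0},{"gripper":1,"dx":0,"dy":0,"dz":0.008,"yaw":0},{"gripper":1,"dx":0,"dy":-0.02,"dz":0.008,"yaw":0},{"gripper":1,"dx":0,"dy":-0.04,"dz":0.008,"yaw":0},{"gripper":1,"dx":0,"dy":-0.06,"dz":0.008,"yaw":0},{"gripper":1,"dx":0,"dy":-0.06,"dz":0.008,"yaw":0}]'
python3 - <<'E'
from h import *
s=get_image("scene");print(toolto(*box(0,.0625,.094)))
r=finder.trace("cover",s)[0];m=r["pixels"];ys,xs=np.nonzero(m);print(r["confidence"],xs.max(),ys[xs==xs.max()],r["uv"])
# +y edge of cover: sample intensity along line through box x=+40 at deck height
K=np.array(s["intrinsics"]);Ti=np.linalg.inv(s["pose"])
g=cv2.cvtColor(s["image"],cv2.COLOR_BGR2GRAY)
for by in np.arange(.04,.176,.006):
    x,y,_=box(.045,by,0);q=K@(Ti[:3,:3]@np.array([x,y,.087])+Ti[:3,3]);u=q[:2]/q[2];print(round(by,3),g[int(round(u[1])),int(round(u[0]))],end="; ")
E
```

```text
t: 7.53
eef_pos: [0.5578, -0.0578, 0.0714]
tcp_rot: [-3.14, -0.082, 0.0]
ft_force: [0.1, -0.9, -0.9]
opening: 0.006
gripper_force: 0.0
(array([-0.006, -0.169, -0.079]), 'tool yaw', np.float64(0.052), 'tcp', array([ 0.5579, -0.0587,  0.0714]), 'F', array([ 0.4,  0.4, -0.1]))
0.86 341 [196] [302.3, 211.5]
0.04 171; 0.046 172; 0.052 174; 0.058 171; 0.064 170; 0.07 172; 0.076 170; 0.082 171; 0.088 122; 0.094 108; 0.1 106; 0.106 109; 0.112 109; 0.118 111; 0.124 113; 0.13 110; 0.136 111; 0.142 110; 0.148 113; 0.154 111; 0.16 113; 0.166 111; 0.172 147;
```

The cover's +y edge has moved from about 77 to 85 mm, so the push is working. I'll continue to the end.

```bash
python3 -m crank '[{"gripper":1,"dx":0,"dy":-0.02,"dz":0,"yaw":0},{"gripper":1,"dx":0,"dy":-0.045,"dz":0,"yaw":0},{"gripper":1,"dx":-0.001,"dy":-0.07,"dz":0,"yaw":0},{"gripper":1,"dx":-0.002,"dy":-0.095,"dz":0,"yaw":0},{"gripper":1,"dx":-0.003,"dy":-0.12,"dz":0,"yaw":0},{"gripper":1,"dx":-0.004,"dy":-0.14,"dz":0,"yaw":0},{"gripper":1,"dx":-0.005,"dy":-0.155,"dz":0,"yaw":0},{"gripper":1,"dx":-0.005,"dy":-0.16,"dz":0,"yaw":0}]'
cat >> h.py <<'E'
def edge(lo,hi,bx=.045):
    s=get_image("scene");K=np.array(s["intrinsics"]);Ti=np.linalg.inv(s["pose"]);g=cv2.cvtColor(s["image"],cv2.COLOR_BGR2GRAY)
    for by in np.arange(lo,hi,.006):
        x,y,_=box(bx,by,0);q=K@(Ti[:3,:3]@np.array([x,y,.087])+Ti[:3,3]);u=q[:2]/q[2];print(round(by,3),g[int(round(u[1])),int(round(u[0]))],end="; ")
    print()
E
python3 - <<'E'
from h import *
edge(.1,.18);edge(-.06,.04);print(toolto(*box(0,.0625,.094)))
E
```

```text
t: 8.3
eef_pos: [0.5515, 0.021, 0.0714]
tcp_rot: [3.14, 0.081, 0.001]
ft_force: [-0.1, -2.3, 0.6]
opening: 0.003
gripper_force: 1.0
0.1 169; 0.106 170; 0.112 170; 0.118 170; 0.124 172; 0.13 167; 0.136 171; 0.142 170; 0.148 172; 0.154 170; 0.16 170; 0.166 111; 0.172 145; 0.178 158; 
-0.06 64; -0.054 63; -0.048 64; -0.042 64; -0.036 60; -0.03 68; -0.024 101; -0.018 78; -0.012 70; -0.006 185; -0.0 170; 0.006 168; 0.012 171; 0.018 170; 0.024 171; 0.03 170; 0.036 205; 
(array([-0.001, -0.01 , -0.08 ]), 'tool yaw', np.float64(0.051), 'tcp', array([0.5513, 0.0203, 0.0712]), 'F', array([-0.3,  0.2, -0.3]))
```

Works; about 8 mm remain.

```bash
python3 -m crank '[{"gripper":1,"dx":0,"dy":-0.008,"dz":0,"yaw":0},{"gripper":1,"dx":0,"dy":-0.016,"dz":0,"yaw":0},{"gripper":1,"dx":0,"dy":-0.02,"dz":0,"yaw":0},{"gripper":1,"dx":0,"dy":-0.022,"dz":0,"yaw":0}]'
python3 -m crank '[{"gripper":1,"dx":0,"dy":-0.003,"dz":0,"yaw":0},{"gripper":1,"dx":0,"dy":-0.006,"dz":0,"yaw":0},{"gripper":1,"dx":0,"dy":-0.006,"dz":0,"yaw":0}]'
python3 - <<'E'
from h import *
edge(.15,.18);edge(-.06,.04)
E
```

```text
t: 8.73
eef_pos: [0.551, 0.0287, 0.0714]
tcp_rot: [3.137, 0.079, -0.0]
ft_force: [-1.3, -17.9, 0.6]
opening: 0.005
gripper_force: 9.1
t: 8.98
eef_pos: [0.5511, 0.0288, 0.0719]
tcp_rot: [3.132, 0.079, -0.0]
ft_force: [-3.9, -28.9, 2.9]
opening: 0.004
gripper_force: 14.7
0.15 170; 0.156 170; 0.162 172; 0.168 169; 0.174 167; 
-0.06 61; -0.054 63; -0.048 61; -0.042 65; -0.036 60; -0.03 70; -0.024 103; -0.018 76; -0.012 72; -0.006 59; -0.0 172; 0.006 168; 0.012 171; 0.018 171; 0.024 170; 0.03 171; 0.036 170;
```

The cover is at its stop (29 N, edge at the end). Next I back off and rise, then compare the tip height with the gripper closed and open.

```bash
python3 -m crank '[{"gripper":1,"dx":0,"dy":0.015,"dz":0,"yaw":0},{"gripper":1,"dx":0,"dy":0.03,"dz":0,"yaw":0},{"gripper":1,"dx":0,"dy":0.04,"dz":-0.06,"yaw":0},{"gripper":1,"dx":0,"dy":0.04,"dz":-0.12,"yaw":0},{"gripper":1,"dx":0,"dy":0.04,"dz":-0.12,"yaw":0},{"gripper":1,"dx":0,"dy":0.04,"dz":-0.12,"yaw":0}]'
python3 -c "
from h import *
s=get_image('scene');cv2.imwrite('pics/A.png',s['image']);print(sensors.sense()['eef_pos'])"
python3 -m crank '[{"gripper":-1,"dx":0,"dy":0,"dz":0,"yaw":0},{"gripper":-1,"dx":0,"dy":0,"dz":0,"yaw":0},{"gripper":-1,"dx":0,"dy":0,"dz":0,"yaw":0},{"gripper":-1,"dx":0,"dy":0,"dz":0,"yaw":0},{"gripper":-1,"dx":0,"dy":0,"dz":0,"yaw":0},{"gripper":-1,"dx":0,"dy":0,"dz":0,"yaw":0},{"gripper":-1,"dx":0,"dy":0,"dz":0,"yaw":0},{"gripper":-1,"dx":0,"dy":0,"dz":0,"yaw":0}]'
python3 - <<'E'
from h import *
s=get_image("scene");A=cv2.imread("pics/A.png");f=lambda im:cv2.resize(im[140:246,230:390],(450,298),interpolation=cv2.INTER_CUBIC)
e=sensors.sense()["eef_pos"];print(e)
K=np.array(s["intrinsics"]);Ti=np.linalg.inv(s["pose"])
B=s["image"].copy()
def pr(P):
    q=K@(Ti[:3,:3]@np.array(P)+Ti[:3,3]);return q[:2]/q[2]
f2=lambda im,dz:[cv2.circle(im,tuple(int(v) for v in (pr(e+np.array([a,b,d]))-[230,140]+.5)*2.8125),2,c,-1) for a in(-.009,.009) for b in dz for d,c in((0,(0,0,255)),(-.017,(0,255,0)),(.02,(255,0,0)))]
a=f(A);b=f(B);f2(a,(-.0175,.0175));f2(b,(-.0615,.0615));cv2.imwrite("pics/c8.png",np.vstack([a,b]))
E
```

```text
t: 9.58
eef_pos: [0.5524, 0.0137, 0.1325]
tcp_rot: [3.14, 0.078, 0.004]
ft_force: [0.1, 0.1, -0.4]
opening: 0.004
gripper_force: 0.0
[0.55166388 0.01389455 0.13111719]
t: 10.3
eef_pos: [0.5518, 0.0137, 0.1313]
tcp_rot: [-3.141, -0.079, 0.0]
ft_force: [-1.0, 0.5, -0.5]
opening: 0.587
gripper_force: 0.0
[0.55182119 0.01373371 0.13133317]
```

View pics/c8.png

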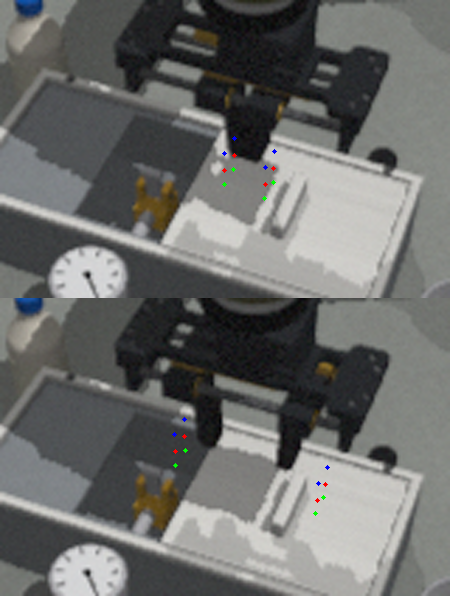

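The valve bay is open, with the brass valve at about (155,190) in the upper crop. Both states show the whole gripper riding about 37 mm higher than the nominal tip, so real tip z ≈ eef z + 0.019. I'll close the gripper and work out the approach behind the handle.

```bash
python3 -c "
from h import *
print(toolto(*box(-.041,-.042,.15-.0355)));print(toolto(*box(-.041,-.042,.06-.0355)))"
```

```text
(array([-0.084,  0.186, -0.   ]), 'tool yaw', np.float64(0.05), 'tcp', array([0.5518, 0.0137, 0.1313]), 'F', array([ 0.2, -0.6, -0.2]))
(array([-0.084,  0.186,  0.18 ]), 'tool yaw', np.float64(0.05), 'tcp', array([0.5518, 0.0137, 0.1313]), 'F', array([ 0.2, -0.6, -0.2]))
```

```bash
python3 -m crank '[{"gripper":1,"dx":-0.04,"dy":0.08,"dz":0,"yaw":0},{"gripper":1,"dx":-0.084,"dy":0.16,"dz":0,"yaw":0},{"gripper":1,"dx":-0.084,"dy":0.186,"dz":0,"yaw":0},{"gripper":1,"dx":-0.084,"dy":0.186,"dz":0,"yaw":0},{"gripper":1,"dx":-0.084,"dy":0.186,"dz":0,"yaw":0},{"gripper":1,"dx":-0.084,"dy":0.186,"dz":0,"yaw":0},{"gripper":1,"dx":-0.084,"dy":0.186,"dz":0,"yaw":0},{"gripper":1,"dx":-0.084,"dy":0.186,"dz":0,"yaw":0}]'
python3 -m crank '[{"gripper":1,"dx":0,"dy":0,"dz":0,"yaw":0},{"gripper":1,"dx":0,"dy":0,"dz":0.04,"yaw":0},{"gripper":1,"dx":0,"dy":0,"dz":0.07,"yaw":0},{"gripper":1,"dx":0,"dy":0,"dz":0.1,"yaw":0},{"gripper":1,"dx":0,"dy":0,"dz":0.12,"yaw":0},{"gripper":1,"dx":0,"dy":0,"dz":0.13,"yaw":0},{"gripper":1,"dx":0,"dy":0,"dz":0.13,"yaw":0}]'
python3 -c "
from h import *
s=get_image('scene');cv2.imwrite('pics/c9.png',s['image'])
print(toolto(*box(-.041,-.042,.06-.0355)))"
```

```text
t: 11.02
eef_pos: [0.5147, -0.0802, 0.1313]
tcp_rot: [-3.14, -0.081, 0.0]
ft_force: [-0.9, 0.2, -0.8]
opening: 0.073
gripper_force: 0.0
t: 11.6
eef_pos: [0.5142, -0.0809, 0.0656]
tcp_rot: [-3.14, -0.079, 0.002]
ft_force: [-1.2, -0.3, -0.5]
opening: 0.004
gripper_force: 0.0
(array([ 0.  , -0.  ,  0.05]), 'tool yaw', np.float64(0.05), 'tcp', array([ 0.5146, -0.0811,  0.0664]), 'F', array([ 0.8, -0.3,  0.3]))
```

```bash
python3 -m crank '[{"gripper":1,"dx":0,"dy":0,"dz":0.01,"yaw":0},{"gripper":1,"dx":0,"dy":0,"dz":0.018,"yaw":0},{"gripper":1,"dx":0,"dy":0,"dz":0.018,"yaw":0}]'
python3 -m crank '[{"gripper":1,"dx":0,"dy":0,"dz":0.012,"yaw":0},{"gripper":1,"dx":0,"dy":0,"dz":0.024,"yaw":0},{"gripper":1,"dx":0,"dy":0,"dz":0.032,"yaw":0},{"gripper":1,"dx":0,"dy":0,"dz":0.032,"yaw":0}]'
```

```text
t: 11.9
eef_pos: [0.5143, -0.0812, 0.0569]
tcp_rot: [-3.14, -0.079, 0.001]
ft_force: [-0.2, -0.0, -0.7]
opening: 0.009
gripper_force: 0.0
t: 12.23
eef_pos: [0.514, -0.0811, 0.0403]
tcp_rot: [-3.14, -0.078, 0.003]
ft_force: [-1.1, 0.5, 0.2]
opening: 0.008
gripper_force: 0.0
```

```bash
python3 -m crank '[{"gripper":1,"dx":0.016,"dy":0,"dz":0,"yaw":0},{"gripper":1,"dx":0.03,"dy":0,"dz":0,"yaw":0},{"gripper":1,"dx":0.04,"dy":0,"dz":0,"yaw":0},{"gripper":1,"dx":0.05,"dy":0,"dz":0,"yaw":0}]'
python3 -m crank '[{"gripper":1,"dx":0.01,"dy":0,"dz":0,"yaw":0},{"gripper":1,"dx":0.02,"dy":0,"dz":0,"yaw":0},{"gripper":1,"dx":0.02,"dy":0,"dz":0,"yaw":0}]'
python3 -c "
from h import *
s=get_image('scene');cv2.imwrite('pics/c9.png',s['image'])
for k in ('gauge_handle','gauge_handle_tip'):
  for r in finder.recognise(k,s)[:2]:
    o,d=ray(s,r['uv']);
    print(k,r['uv'],r['confidence'],[(o+d*(y-o[1])/d[1]).round(3) for y in (-.079,)])"
```

```text
t: 12.57
eef_pos: [0.5394, -0.0799, 0.0411]
tcp_rot: [-3.14, -0.079, 0.003]
ft_force: [-5.3, -1.2, -0.2]
opening: 0.003
gripper_force: 2.2
t: 12.82
eef_pos: [0.5502, -0.0794, 0.0413]
tcp_rot: [3.141, 0.079, 0.0]
ft_force: [-1.2, -0.7, 0.3]
opening: 0.007
gripper_force: 0.5
gauge_handle_tip [281.3, 259.6] 0.59 [array([ 0.582, -0.079, -0.133])]
```

```bash
python3 -m crank '[{"gripper":1,"dx":0.012,"dy":0,"dz":0,"yaw":0},{"gripper":1,"dx":0.02,"dy":0,"dz":0.004,"yaw":0},{"gripper":1,"dx":0.024,"dy":0,"dz":0.01,"yaw":0},{"gripper":1,"dx":0.024,"dy":0,"dz":0.016,"yaw":0}]'
python3 -m crank '[{"gripper":1,"dx":0,"dy":0,"dz":0.006,"yaw":0},{"gripper":1,"dx":0,"dy":0,"dz":0.01,"yaw":0},{"gripper":1,"dx":0,"dy":0,"dz":0.01,"yaw":0}]'
```

```text
t: 13.3
eef_pos: [0.5623, -0.0791, 0.0334]
tcp_rot: [3.14, 0.078, 0.002]
ft_force: [0.8, 0.2, 2.7]
opening: 0.001
gripper_force: 1.6
t: 13.55
eef_pos: [0.5619, -0.079, 0.0283]
tcp_rot: [3.14, 0.078, 0.002]
ft_force: [1.0, 1.1, 0.1]
opening: 0.005
gripper_force: 0.4
```

```bash
python3 -m crank '[{"gripper":1,"dx":0,"dy":0,"dz":0.003,"yaw":0},{"gripper":1,"dx":0,"dy":0,"dz":0.005,"yaw":0},{"gripper":1,"dx":0,"dy":0,"dz":0.005,"yaw":0}]'
python3 -m crank '[{"gripper":1,"dx":0,"dy":0,"dz":0.003,"yaw":0},{"gripper":1,"dx":0,"dy":0,"dz":0.005,"yaw":0},{"gripper":1,"dx":0,"dy":0,"dz":0.005,"yaw":0}]'
```

```text
t: 13.8
eef_pos: [0.5617, -0.079, 0.0259]
tcp_rot: [3.14, 0.079, 0.001]
ft_force: [1.2, 0.6, 2.0]
opening: 0.004
gripper_force: 1.0
t: 14.05
eef_pos: [0.5619, -0.079, 0.0248]
tcp_rot: [3.14, 0.079, 0.002]
ft_force: [-3.0, 1.7, 15.8]
opening: 0.004
gripper_force: 7.7
```

The stop is felt at 16 N, tip ≈ 44 mm. One more gentle press, then lift clear and retreat.

```bash
python3 -m crank '[{"gripper":1,"dx":0,"dy":0,"dz":0.002,"yaw":0},{"gripper":1,"dx":0,"dy":0,"dz":0.002,"yaw":0}]'
python3 -m crank '[{"gripper":1,"dx":0,"dy":0,"dz":-0.04,"yaw":0},{"gripper":1,"dx":0,"dy":0,"dz":-0.1,"yaw":0},{"gripper":1,"dx":0,"dy":0,"dz":-0.18,"yaw":0},{"gripper":1,"dx":0,"dy":0,"dz":-0.26,"yaw":0},{"gripper":1,"dx":-0.05,"dy":0,"dz":-0.36,"yaw":0},{"gripper":1,"dx":-0.13,"dy":0,"dz":-0.36,"yaw":0},{"gripper":1,"dx":-0.21,"dy":0,"dz":-0.36,"yaw":0},{"gripper":1,"dx":-0.24,"dy":0,"dz":-0.36,"yaw":0}]'
python3 - <<'E'
from h import *
s=get_image("scene");cv2.imwrite("pics/d1.png",s["image"])
K=np.array(s["intrinsics"]);Ti=np.linalg.inv(s["pose"])
x,y,_=box(.021,-.042,0);x0,y0,_=box(-.015,-.042,0)
for P in([x,y,.04],[x0,y0,.076]):
    q=K@(Ti[:3,:3]@np.array(P)+Ti[:3,3]);print("level/upright pred",q[:2]/q[2])
for k in ("gauge_handle_tip","gauge_handle"):
  for r in finder.recognise(k,s)[:3]: print(k,r["uv"],r["confidence"])
edge(.15,.18);edge(-.03,.03)
E
```

```text
t: 14.22
eef_pos: [0.562, -0.079, 0.0246]
tcp_rot: [3.14, 0.079, 0.002]
ft_force: [-6.0, 1.4, 23.2]
opening: 0.007
gripper_force: 11.8
t: 14.88
eef_pos: [0.4382, -0.0843, 0.2025]
tcp_rot: [-3.14, -0.079, 0.002]
ft_force: [-0.1, -0.0, -0.5]
opening: 0.002
gripper_force: 0.0
level/upright pred [279.08176982 219.60707831]
level/upright pred [284.41796995 199.63234142]
gauge_handle [282.8, 216.4] 0.6
0.15 168; 0.156 169; 0.162 169; 0.168 170; 0.174 167; 
-0.03 156; -0.024 138; -0.018 111; -0.012 86; -0.006 62; -0.0 167; 0.006 204; 0.012 205; 0.018 205; 0.024 168;
```

Run:
```python
from h import *
s=get_image("scene");K=np.array(s["intrinsics"]);Ti=np.linalg.inv(s["pose"])
def pr(P):
    q=K@(Ti[:3,:3]@np.array(P)+Ti[:3,3]);return q[:2]/q[2]
r=finder.trace("gauge_handle",s)
for q in r[:2]:
    m=q["pixels"];ys,xs=np.nonzero(m);print(q["confidence"],m.sum(),xs.min(),xs.max(),ys.min(),ys.max(),q["uv"])
for a in (1.57,1.42,1.3,1.0,.1):
    P=[]
    for l in (0,.034):
        for w in(-.009,.009):
            for t in(-.004,.004):
                bx=-.015+l*np.sin(a)-t*np.cos(a);z=.04+l*np.cos(a)+t*np.sin(a)
                x,y,_=box(bx,-.042+w,0);P.append(pr([x,y,z]))
    P=np.array(P);print(a,P.min(0).round(1),P.max(0).round(1),"tip",P[4:].mean(0).round(1))
im=s["image"]
print(im[204:230,268:300].astype(int).sum(2)//3)
print("R-B");print(im[204:230,268:300,2].astype(int)-im[204:230,268:300,0])
```

```text
0.65 80 276 286 209 220 [281.4, 216.5]
0.43 801 202 230 160 198 [219.2, 176.8]
1.57 [276.  207.1] [288.4 221.1] tip [279.4 219. ]
1.42 [276.  206.9] [288.4 219.9] tip [279.4 217.6]
1.3 [276.  206.8] [288.5 218.7] tip [279.4 216.3]
1.0 [276.3 206.6] [288.7 215.3] tip [279.9 212.7]
0.1 [279.8 198.9] [289.  211.4] tip [283.9 201.2]
[[111 107 108 109 112 111 111 111 110 109 122 134 135 115  88 102 105 110
  111 110 112 128 131  98  68  62  61  64  63  58  72 141]
 [112 107 110 110 110 111 111 109 109 109 103 121 120  92  73 105 127 124
  110 108 115 133 133  91  66  65  62  65  61  61 136 165]
 [111 111 109 113 111 110 110 110 107 109  89  86  87  76  72  93 123 107
  112 127 118 122 111  85  63  64  61  62  59  84 157 169]
 [111 110 110 112 111 111 109 110 111 112  87  64  68  62  57  65  81  74
   88 111 117 111  88  82  73  63  64  65  57 137 163 167]
 [112 113 111 110 108 108 110 110 109 109  92  72  67  56 118  87  64  61
   53  73  89  97  81  77  76  67  62  62 107 161 169 165]
 [112 115 111 109 111 110 110 110 110 111  84  69  67  84 149 145 124  89
   60  67  68  74  72  60  61 
[... 5452 characters left out ...]
7   5   5   6   3   4   3   5   4]
 [  3   4   3   5   4   5   4   5   7   4   3   1   3   1  -4  -5  -6  -4
   -2   1   3   2   5   6   6   7   4   4   5   4   5   4]
 [  0   0   1   4   5   2   5   7   5   4   4   5   6   4   0   1  -1  -5
   -4   3   5   4   5   3   6   5   5   2   4   4   4   3]
 [ -3  -2  -5  -2   2   2   0   3   5   5   3   5   6   6   4   5   6   3
    5   3   5   4   3   4   1   2   4   4   3   4   6   5]
 [ -3  -2  -7  -2  -4  -1   0   0   0   2   3   5   4   5   6   6   5   4
    5   3   6   4   4   2   4   4   2   3   3   3   5   4]
 [ -1  -4  -1  -2  -6  -2  -7  -1  -3   0   0   0  -1   5   3   2   5   5
    5   6   6   7   4   5   4   5   4   2   4   5   4   2]]
```

The handle's silhouette (rows 209-220) matches the level prediction, the cover is at its stop, and the robot is clear.

```bash
python3 -c "
from h import *
print(finish_job())"
```

```text
the job is handed in; nothing more can be done
None
```

I handed the job in: the cover is at its +y stop, the gauge valve's handle is level against its stop, and the arm is clear of everything. The hand-in returned no verdict. I judged the cover and handle from contact forces and the camera, and did not re-check the other valve's handle or the loose things at the end.

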